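# Hang the primed model boats to dry and start the dryer

### The arm

A 6-joint arm with a two-finger parallel gripper is mounted at the origin on the work surface. World frame = base frame: x ahead of the robot, y to its left, z up, the work surface at z = 0. Lengths are in mm, angles in degrees, forces in N, time in s.
With the tool pointing down it reaches from about 350 to 850 mm from the base axis. Payload 8.1 kg.
Tool frame: the origin (TCP) lies at the very end of the fingers, on their centre line; the grasp point (between the pads) lies 19 mm behind it; z points along the fingers, y is the line along which they close (so a half turn about z gives the same grasp; the last joint's range is limited). The gripper opens to 85 mm and grips with 20 to 120 N. Pads are 22 mm wide; open, the fingers measure 114 mm over their backs; the gripper's body (76 mm by 85 mm) begins 54 mm behind the grasp point. The pads swing forward as they close: fully open they stand 13 mm farther back than shut.
Start: joints at [-79.32, 7.471, 85.268, -0, 87.261, -4.893], TCP at [161.1, -577.972, 231.292] pointing down, gripper open.
Joint ranges: [-169.43, 169.43], [-51.17, 129.36], [1.28, 143.12], [-76.62, 256.62], [0, 156.53], [-152.29, 152.29]. Speed limits (degrees/s): [136.94, 136.94, 159.86, 180, 180, 180].

### API

Orientations are given as [roll, pitch, yaw] about the fixed x, y, z axes, in that order (R = Rz(yaw) Ry(pitch) Rx(roll)).
In Python, from bench import sense, eyes, job, models gives the robot as it stands. The module is installed in compiled form; this text tells all that it offers.
- The arm moves only by the tool apply_moves, never from a script. Its argument "rows" is a list of rows, each a list of 6 numbers: the shift along the tool's x, y, z in mm, then the turn, a rotation vector about the tool's x, y, z in rad. In form: [[dx, dy, dz, rx, ry, rz], ...]. A call has exactly 5 rows; each row shifts and turns the commanded pose from where the row before left it, along the tool's axes as they then stand; what a row does not reach is not made up. A row lasts 1/8 s, in which the tool goes at most 62.5 mm and 10.7 degrees, less where a joint would pass 70% of its speed; a pose out of reach is approached as far as the arm can. A call is refused whole if a number of a shift passes 62.5 or a number of a turn 0.188, either way. A call with a gripper value outside its range is refused whole. "fingers" is the finger opening in mm, from 0 to 85.4, set as the call begins (left out, the last holds). The fingers move at their own pace and stop on an object; "grip_force" is the grip in N (left out, the last holds). Time passes only in rows, so rows that do not move let the fingers close, or fill a call up. It gives the time, the measured TCP pose, the force, the opening and the grip force at its end, in the units of the state.
- sense(): the state, without advancing time (a new reading comes with each control period).
- eyes.snapshot(name): name is "scene" or "top" or "wrist"; returns (picture, depth): 420x560x3 uint8, red, green, blue; 420x560 float32, mm along the optical axis (not along the pixel's ray), 0 where there is no reading.
- eyes.get_calibration(name): a dict with "intrinsics" (3x3 intrinsics, pixels), "D" ([k1, k2, p1, p2, k3] as OpenCV has them; the pictures are not rectified), "R" (3x3) and "t" (3): a world point X has camera coordinates R X + t; the wrist camera has in their place "mount" (4x4, takes a point from camera to tool coordinates, whose origin is the TCP and whose axes are the flange's). Camera axes: x right, y down, z forward; pixel columns grow to the right and rows downward; lengths in mm; the calibration is good to about 2 mm. A picture is of the moment at which its call begins: read the wrist's pose just before it. get_calibration takes no time and is no camera call.
- job.hand_in(): hands the job in; it is judged then, once.
Trained networks look in the newest picture that a camera, given by its name, has taken for a name from the list of things; names that differ only in an ending like _2 or _b are one class to them, and where a whole thing is asked for, a point or a joint stands for the part that bears it (a point fixed in the world has none). Each returns a list of dicts, best first, with "confidence" (0 to 1); they miss things now and then, are a little off and sometimes report something else, mostly with a low value. They report only what shows in the picture. A call takes as long as a camera call. They do not tell look-alikes from the thing itself.
- models.boxes_of(name, camera): "xyz" ([x, y, z] in mm, in world coordinates, good to about 4 mm: the middle of the surface that is visible of it).
- models.cut_out(name, camera): "pixels" (420x560 bool, what is visible of it).
- models.place_of(name, camera): "xyz" ([x, y, z] in mm, in world coordinates, good to about 4 mm: a listed point, or the origin of a listed thing).
The state is a dict: "time": time; "joint_pos": joint angles; "qd": joint speeds; "joint_efforts": joint torques, N m; "tool_pos": TCP position; "tcp_rot": TCP orientation; "ft_force": force on the tool from outside, world axes, zero at the start; "wrist_torque": the same for the moment, N m; "finger_gap": finger opening in mm; "grip_force": force on a finger pad.
Only numpy, scipy, OpenCV 4.12 (cv2) and the standard library are available. Lean on these libraries where they do the work, as an engineer would, in place of code of your own. Each camera call takes 0.05 s, during which the arm holds its last target. There are 200 camera calls.

### The job

Hang every primed model boat on the drying rack, each on a pin of its own: slide the slot of its plywood hanger sideways over the pin and let it down so that the pin ends up in the top of the notch. When all of them hang, start the dryer: press the smallest key of the control box fully, then the middle-sized one, then the largest, one at a time and releasing each. Leave the other things on the table where they are.

Things in the scene. Friction and masses are not known exactly. Their poses are not given: they have to be found in the camera images.
- boat1_slot (a point): seat point of the boat's hanger slot: where a seated pin's axis lies, mid-plate, 82 above the hull's underside; x to the bow, z up. Slot is L-shaped: a channel 16 high (its middle 16 below this point) opens at the plate's -y edge and runs in to y=+7; at its inner end a notch 14 wide (y -7 to 7) goes up to 4 above this point. From 8 above this point the plate is solid. May be absent
- boat1_top (a point): middle of the top edge of the hanger, an upright plywood plate 8 thick (along x) and 36 wide (along y, +-18), 134 above the underside of the white model tugboat it is fixed in: hull 79 long (bow +x), 34 wide, 22 high, flat bottom, standing on the table, cabin to 34 high, about 130 g. Grip the plate across its 8 mm, in its top 35 mm. May be absent
- boat2_slot (a point): seat point of the boat's hanger slot: where a seated pin's axis lies, mid-plate, 82 above the hull's underside; x to the bow, z up. Slot is L-shaped: a channel 16 high (its middle 16 below this point) opens at the plate's -y edge and runs in to y=+7; at its inner end a notch 14 wide (y -7 to 7) goes up to 4 above this point. From 8 above this point the plate is solid. May be absent
- boat2_top (a point): middle of the top edge of the hanger, an upright plywood plate 8 thick (along x) and 36 wide (along y, +-18), 134 above the underside of the white model tugboat it is fixed in: hull 79 long (bow +x), 34 wide, 22 high, flat bottom, standing on the table, cabin to 34 high, about 130 g. Grip the plate across its 8 mm, in its top 35 mm. May be absent
- boat3_slot (a point): seat point of the boat's hanger slot: where a seated pin's axis lies, mid-plate, 82 above the hull's underside; x to the bow, z up. Slot is L-shaped: a channel 16 high (its middle 16 below this point) opens at the plate's -y edge and runs in to y=+7; at its inner end a notch 14 wide (y -7 to 7) goes up to 4 above this point. From 8 above this point the plate is solid. May be absent
- boat3_top (a point): middle of the top edge of the hanger, an upright plywood plate 8 thick (along x) and 36 wide (along y, +-18), 134 above the underside of the white model tugboat it is fixed in: hull 79 long (bow +x), 34 wide, 22 high, flat bottom, standing on the table, cabin to 34 high, about 130 g. Grip the plate across its 8 mm, in its top 35 mm. May be absent
- boat4_slot (a point): seat point of the boat's hanger slot: where a seated pin's axis lies, mid-plate, 82 above the hull's underside; x to the bow, z up. Slot is L-shaped: a channel 16 high (its middle 16 below this point) opens at the plate's -y edge and runs in to y=+7; at its inner end a notch 14 wide (y -7 to 7) goes up to 4 above this point. From 8 above this point the plate is solid. May be absent
- boat4_top (a point): middle of the top edge of the hanger, an upright plywood plate 8 thick (along x) and 36 wide (along y, +-18), 134 above the underside of the white model tugboat it is fixed in: hull 79 long (bow +x), 34 wide, 22 high, flat bottom, standing on the table, cabin to 34 high, about 130 g. Grip the plate across its 8 mm, in its top 35 mm. May be absent
- rack: fixed aluminium drying rack; origin on the table under the middle of its row of pins; x away from the robot, y to its left. A level rail 16 deep, 14 high and 440 long at the pins' height carries four pins pointing to -x; posts at its two ends (y +-215); nothing stands above rail and pins
- pin1 (a point): point on the axis of the free shaft of one of 4 alike level steel pins, 100 apart, 130 above the table; axes as the rack. Diameter 8; rail face at x=+54, round head 20 across at x=-34 (will not pass the slot). Boat bow along +x, plate over this point: slide it on from the +y side (towards -y), pin in the channel, then lower it 16 until the notch's top rests on the pin; it hangs by itself
- pin2 (a point): point on the axis of the free shaft of one of 4 alike level steel pins, 100 apart, 130 above the table; axes as the rack. Diameter 8; rail face at x=+54, round head 20 across at x=-34 (will not pass the slot). Boat bow along +x, plate over this point: slide it on from the +y side (towards -y), pin in the channel, then lower it 16 until the notch's top rests on the pin; it hangs by itself
- pin3 (a point): point on the axis of the free shaft of one of 4 alike level steel pins, 100 apart, 130 above the table; axes as the rack. Diameter 8; rail face at x=+54, round head 20 across at x=-34 (will not pass the slot). Boat bow along +x, plate over this point: slide it on from the +y side (towards -y), pin in the channel, then lower it 16 until the notch's top rests on the pin; it hangs by itself
- pin4 (a point): point on the axis of the free shaft of one of 4 alike level steel pins, 100 apart, 130 above the table; axes as the rack. Diameter 8; rail face at x=+54, round head 20 across at x=-34 (will not pass the slot). Boat bow along +x, plate over this point: slide it on from the +y side (towards -y), pin in the channel, then lower it 16 until the notch's top rests on the pin; it hangs by itself
- key_small (a joint): the smallest of three white round spring keys on the grey dryer control box (cap diameter 16); 0 = up, grows to 0.006 m fully down, springs back; about 4 N fully down; counts as pressed from 0.004
- key_small_top (a point): centre of the top face of the smallest key, z up; the keys stand in a row 55 apart, in any order, on the box 190 x 100 x 50 high at the right of the robot; pressed straight down
- key_medium (a joint): the middle-sized of three white round spring keys on the grey dryer control box (cap diameter 24); 0 = up, grows to 0.006 m fully down, springs back; about 4 N fully down; counts as pressed from 0.004
- key_medium_top (a point): centre of the top face of the middle-sized key, z up; the keys stand in a row 55 apart, in any order, on the box 190 x 100 x 50 high at the right of the robot; pressed straight down
- key_large (a joint): the largest of three white round spring keys on the grey dryer control box (cap diameter 36); 0 = up, grows to 0.006 m fully down, springs back; about 4 N fully down; counts as pressed from 0.004
- key_large_top (a point): centre of the top face of the largest key, z up; the keys stand in a row 55 apart, in any order, on the box 190 x 100 x 50 high at the right of the robot; pressed straight down
- glue: white glue bottle, diameter 42, 110 high; bystander, to be left alone; origin in the middle of its underside
- jar2: glass paint jar, diameter 40, 50 high; bystander, to be left alone; origin in the middle of its underside
- tape: roll of paper tape, diameter 64, 18 high, lying; bystander, to be left alone; origin in the middle of its underside
- sander: cork sanding block 50 x 30 x 22; bystander, to be left alone; origin in the middle of its underside
- carton: open cardboard tray 100 x 120 x 35; bystander, to be left alone; origin in the middle of its underside
Things that resemble listed ones, but are neither listed nor needed, are in the scene too. What is shaped like the part that bears boat2_slot but green or purple is not meant.

How it is judged (in metres and radians):
On the way, in this order (a step that is already met when the one before it is completed fails the run):
1. every boat hangs by its slot on a rack pin, the pin in the top of the notch (angle between each of boat1_slot, boat2_slot, boat3_slot, boat4_slot's own z axis and vertical below 0.5 rad and height (world z) of boat1_slot between 0.124 and 0.136 m and ((distance between boat1_slot and pin1 below 0.031 m and y of boat1_slot in the frame of pin1 between -0.006 and 0.006 m) or (distance between boat1_slot and pin2 below 0.031 m and y of boat1_slot in the frame of pin2 between -0.006 and 0.006 m) or (distance between boat1_slot and pin3 below 0.031 m and y of boat1_slot in the frame of pin3 between -0.006 and 0.006 m) or (distance between boat1_slot and pin4 below 0.031 m and y of boat1_slot in the frame of pin4 between -0.006 and 0.006 m)) and height (world z) of boat2_slot between 0.124 and 0.136 m and ((distance between boat2_slot and pin1 below 0.031 m and y of boat2_slot in the frame of pin1 between -0.006 and 0.006 m) or (distance between boat2_slot and pin2 below 0.031 m and y of boat2_slot in the frame of pin2 between -0.006 and 0.006 m) or (distance between boat2_slot and pin3 below 0.031 m and y of boat2_slot in the frame of pin3 between -0.006 and 0.006 m) or (distance between boat2_slot and pin4 below 0.031 m and y of boat2_slot in the frame of pin4 between -0.006 and 0.006 m)) and height (world z) of boat3_slot between 0.124 and 0.136 m and ((distance between boat3_slot and pin1 below 0.031 m and y of boat3_slot in the frame of pin1 between -0.006 and 0.006 m) or (distance between boat3_slot and pin2 below 0.031 m and y of boat3_slot in the frame of pin2 between -0.006 and 0.006 m) or (distance between boat3_slot and pin3 below 0.031 m and y of boat3_slot in the frame of pin3 between -0.006 and 0.006 m) or (distance between boat3_slot and pin4 below 0.031 m and y of boat3_slot in the frame of pin4 between -0.006 and 0.006 m)) and height (world z) of boat4_slot between 0.124 and 0.136 m and ((distance between boat4_slot and pin1 below 0.031 m and y of boat4_slot in the frame of pin1 between -0.006 and 0.006 m) or (distance between boat4_slot and pin2 below 0.031 m and y of boat4_slot in the frame of pin2 between -0.006 and 0.006 m) or (distance between boat4_slot and pin3 below 0.031 m and y of boat4_slot in the frame of pin3 between -0.006 and 0.006 m) or (distance between boat4_slot and pin4 below 0.031 m and y of boat4_slot in the frame of pin4 between -0.006 and 0.006 m))), for 0.5 s.
2. the smallest key is pressed, alone (value of joint key_small above 0.004 m and value of joint each of key_medium, key_large below 0.002 m), for 0.05 s.
3. the middle-sized key is pressed, alone (value of joint key_medium above 0.004 m and value of joint each of key_small, key_large below 0.002 m), for 0.05 s.
4. the largest key is pressed, alone (value of joint key_large above 0.004 m and value of joint each of key_small, key_medium below 0.002 m), for 0.05 s.
At the end, for the whole second after the job is handed in: every boat that is present hangs on a pin, the top of its notch resting on the pin (slot point within 6 mm of the pin's axis sideways and in height, and between rail and head, within 31 mm of the pin point), boat within 0.5 rad of upright (it may still swing a little), and all three keys are up (all of step 1 and value of joint each of key_small, key_medium, key_large below 0.002 m); the robot touches nothing.
It fails at once if a key of the dryer is pressed while a boat is still down on the table (value of joint any of key_small, key_medium, key_large above 0.004 m and height (world z) of any of boat1_slot, boat2_slot, boat3_slot, boat4_slot below 0.1 m).
It fails at once if two keys are down together (value of joint each of key_small, key_medium above 0.003 m or value of joint each of key_small, key_large above 0.003 m or value of joint each of key_medium, key_large above 0.003 m).
It fails at once if a bystander is pushed more than 6 cm away (distance of any of glue, jar2, tape, sander, carton from where it was at the start of the episode above 0.06 m).
Of boat1, boat2, boat3, boat4 only 3 to 4 are there at a start; the rules pass over those that are not, and their reading is None.
At some moment in a run one of boat1, boat2, boat3, boat4 may be knocked a few centimetres aside while the robot is not near it.
It also fails if it takes over 192 s, if anything falls off the work surface, if the arm or the gripper's body presses on something with over 40 N, if the wrist force passes 120 N, or if a joint passes its speed limit or range.

## Working session

There is one attempt and no reset: what is moved stays moved. The work goes in short steps, Python scripts to look and compute and a tool call to move; the robot and the scene stay as the last step left them, time stands still between calls to the robot, and variables do not carry over. Pictures are saved under pics/ and viewed, at most 14 in all, crops included, and the job is handed in when it is done.

Besides the shell and the picture viewer there is one more tool, called after "Emit:" by a JSON object that holds its "op" and its "data", one argument or row to a line. apply_moves: Moves the arm, as the interface text tells. Its arguments: {"type":"object","properties":{"rows":{"type":"array"},"fingers":{"type":"number"},"grip_force":{"type":"number"}},"required":["rows"]}

```bash
mkdir -p pics
cat > h.py <<'E'
import numpy as np, cv2
from bench import sense, eyes, job, models
def snap(cam,fn=None):
    p,d=eyes.snapshot(cam)
    if fn: cv2.imwrite('pics/'+fn,p[:,:,::-1])
    return p,d
E
python3 - <<'E'
from h import *
s=sense(); print(s)
for cam in ('scene','top'):
    p,d=snap(cam,cam+'0.png'); 
    c=eyes.get_calibration(cam); print(cam,c['intrinsics'],c['R'],c['t'])
    for n in ('boat1_top','boat1_slot','pin1','rack','key_small_top','key_medium_top','key_large_top','glue','jar2','tape','sander','carton'):
        print(n,[(np.round(r['xyz']).tolist(),round(r['confidence'],2)) for r in models.place_of(n,cam)])
print(eyes.get_calibration('wrist'))
E
```

```text
{'time': 0.0, 'joint_pos': array([-7.93201706e+01,  7.51679174e+00,  8.53308201e+01, -1.06363128e-03,
        8.72607883e+01, -4.89299478e+00]), 'qd': array([ 0.02105455,  0.0123539 , -0.0710912 ,  0.00222688,  0.04933522,
       -0.0010441 ]), 'joint_efforts': array([-4.31009112e-04, -5.69402754e+01, -5.00552237e+01, -2.29816505e-04,
        1.45662905e-02, -5.77444865e-06]), 'tool_pos': array([ 160.98937339, -577.41799045,  230.21211002]), 'tcp_rot': array([-1.79891904e+02, -8.18754102e-03,  1.55728683e+01]), 'ft_force': array([ 0.78562931, -0.07495405,  0.74791183]), 'wrist_torque': array([ 0.01196647, -0.01262978, -0.01951737]), 'grip_force': 0.0, 'finger_gap': 85.362504658924}
scene [[387.36761366   0.         279.59249192]
 [  0.         387.36761366 212.83548278]
 [  0.           0.           1.        ]] [[ 0.56022862  0.8282356   0.01302619]
 [ 0.60880186 -0.40103552 -0.6844931 ]
 [-0.56169759  0.391403   -0.72890295]] [-179.41315863 -201.47579677 1321.98965991]
boat1_top [([430.0, -12.0, 132.0], 0.6), ([429.0, -9.0, 86.0], 0.48), ([472.0, -153.0, 79.0], 0.2)]
boat1_slot [([
[... 1700 characters left out ...]
], 0.86), ([431.0, -14.0, 83.0], 0.6), ([638.0, 163.0, 129.0], 0.32), ([537.0, -354.0, 70.0], 0.29)]
{'intrinsics': array([[345.68759702,   0.        , 281.89522785],
       [  0.        , 345.68759702, 211.36601099],
       [  0.        ,   0.        ,   1.        ]]), 'D': array([-0.07338725,  0.        ,  0.        ,  0.        ,  0.        ]), 'mount': array([[-8.56918719e-04, -9.62372043e-01, -2.71733907e-01,
         6.93209797e+01],
       [ 9.99998794e-01, -1.17654228e-03,  1.01332113e-03,
         5.61843275e-01],
       [-1.29489835e-03, -2.71732711e-01,  9.62371891e-01,
        -1.43280551e+02],
       [ 0.00000000e+00,  0.00000000e+00,  0.00000000e+00,
         1.00000000e+00]])}
```

View pics/scene0.png

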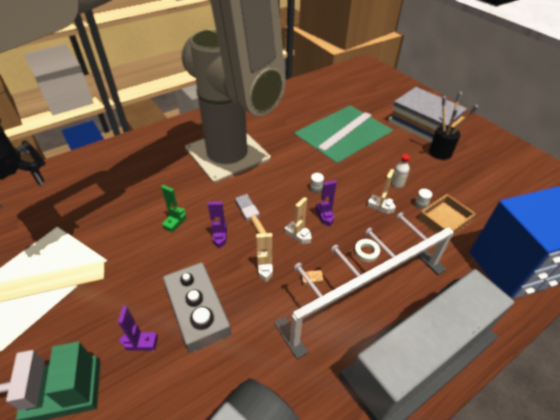

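View pics/top0.png

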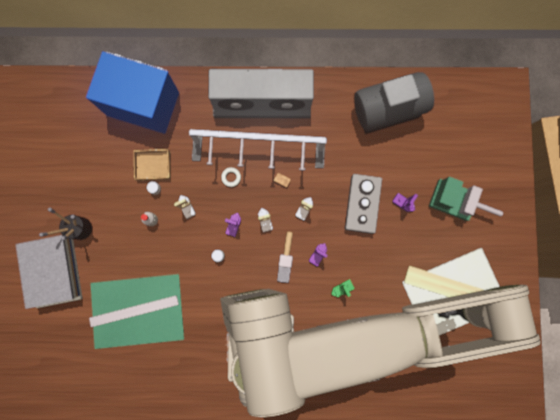

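Three white boats are visible: in the scene picture near (300,222), (265,257) and (383,192), and in the top picture near (265,219), (305,208) and (186,207). The purple and green ones are decoys. The rack has 4 free pins. The keys, small to large, run at (187,278), (194,297) and (202,317) in the scene picture.

```bash
cat >> h.py <<'E'
def cloud(cam,p,d,T=None):
    c=eyes.get_calibration(cam); K=c['intrinsics']
    v,u=np.nonzero(d>0); z=d[v,u]
    n=cv2.undistortPoints(np.stack([u,v],1).astype(np.float64)[:,None],K,np.array(c['D'],float))[:,0]
    X=np.c_[n*z[:,None],z]
    if cam=='wrist':
        from scipy.spatial.transform import Rotation as Ro
        M=np.array(c['mount']); X=X@M[:3,:3].T+M[:3,3]
        X=X@Ro.from_euler('xyz',T['tcp_rot'],degrees=True).as_matrix().T+T['tool_pos']
    else: X=(X-c['t'])@c['R']
    return X,p[v,u].astype(int)
E
python3 - <<'E'
from h import *
s,ds=snap('scene'); t,dt=snap('top')
cr=[cv2.resize(im[y-36:y+36,x-36:x+36],(260,260),interpolation=cv2.INTER_CUBIC) for im,x,y in ((s,300,222),(s,265,257),(s,383,192),(t,265,219),(t,305,208),(t,186,207))]
cv2.imwrite('pics/crops.png',np.vstack([np.hstack(cr[:3]),np.hstack(cr[3:])])[:,:,::-1])
for cam,p,d in (('scene',s,ds),('top',t,dt)):
    X,C=cloud(cam,p,d)
    for b in ((430,-14),(472,-152),(476,261)):
        m=np.hypot(X[:,0]-b[0],X[:,1]-b[1])<62
        lo=m&(X[:,2]>8)&(X[:,2]<40)&(C.min(1)>120); hi=m&(X[:,2]>105)&(X[:,2]<145)
        print(cam,b,lo.sum(),cv2.minAreaRect(X[lo][:,:2].astype(np.float32)),'hi',hi.sum(),np.median(X[hi],0).round(),
          cv2.minAreaRect(X[hi][:,:2].astype(np.float32)) if hi.sum()>4 else '')
E
```

```text
scene (430, -14) 203 ((430.1146240234375, -10.422813415527344), (76.18589782714844, 33.7103271484375), 15.87890911102295) hi 120 [431. -13. 126.] ((428.62957763671875, -11.034721374511719), (10.188837051391602, 39.92534637451172), 16.00376319885254)
scene (472, -152) 188 ((470.4105529785156, -148.28565979003906), (33.12908172607422, 77.65458679199219), 57.83187484741211) hi 166 [ 471. -148.  125.] ((469.3087463378906, -147.99807739257812), (35.79480743408203, 12.446757316589355), 63.973079681396484)
scene (476, 261) 206 ((475.43218994140625, 260.12542724609375), (78.27201080322266, 36.235015869140625), 29.533193588256836) hi 67 [478. 252. 131.] ((474.2303771972656, 260.7689514160156), (8.034992218017578, 39.66910171508789), 24.8990535736084)
top (430, -14) 144 ((428.7840881347656, -10.833721160888672), (75.35617065429688, 32.71467590332031), 16.21622085571289) hi 36 [427. -11. 133.] ((427.9857482910156, -10.969457626342773), (9.019430160522461, 34.883033752441406), 14.906237602233887)
top (472, -152) 134 ((468.9427490234375, -147.49842834472656), (35.098655700683594, 77.31147766113281), 66.85859680175781) hi 40 [ 467. -147.  131.] ((468.0846862792969, -147.95751953125), (34.72239685058594, 8.183000564575195), 60.33937454223633)
top (476, 261) 131 ((475.2904052734375, 256.99798583984375), (76.44670104980469, 34.65436935424805), 23.69155502319336) hi 50 [473. 258. 132.] ((473.3648986816406, 258.44903564453125), (9.774360656738281, 34.95783233642578), 25.314918518066406)
```

View pics/crops.png

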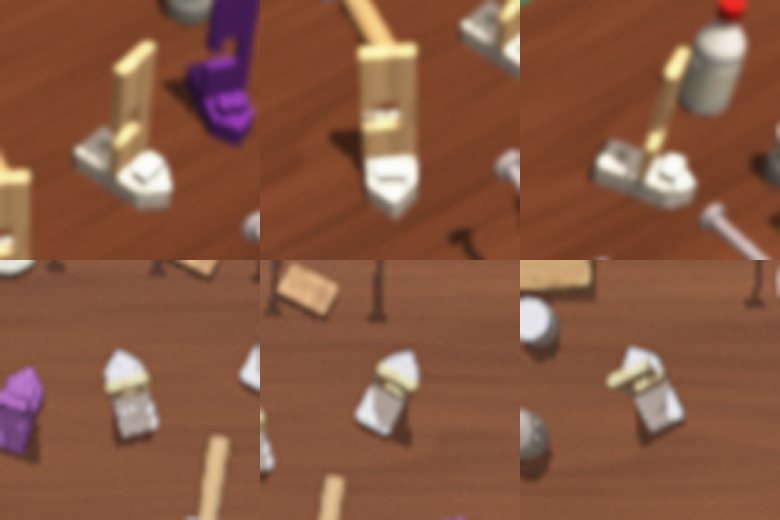

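Emit:
{"op": "apply_moves", "data": {
  "rows": [
    [0,0,-5,0,0,-0.156],
    [0,0,-5,0,0,-0.156],
    [0,0,-5,0,0,-0.156],
    [0,0,-5,0,0,-0.156],
    [0,0,-5,0,0,-0.156]
  ],
  "fingers": 50,
  "grip_force": 40
}}

```text
time: 2.02
tool_pos: [161.1, -578.0, 256.4]
tcp_rot: [-180.0, -0.0, 60.6]
ft_force: [0.1, -0.1, -0.1]
finger_gap: 50.0
grip_force: 0.0
```

Emit:
{"op": "apply_moves", "data": {
  "rows": [
    [0,0,-5,0,0,-0.156],
    [0,0,-5,0,0,-0.156],
    [0,0,-5,0,0,-0.156],
    [0,0,-5,0,0,-0.156],
    [0,0,-5,0,0,-0.156]
  ]
}}

```text
time: 2.65
tool_pos: [161.1, -578.0, 281.5]
tcp_rot: [180.0, 0.0, 105.3]
ft_force: [-0.6, 0.2, -1.1]
finger_gap: 49.9
grip_force: 0.0
```

Emit:
{"op": "apply_moves", "data": {
  "rows": [
    [31.8,27,0,0,0,0],
    [31.8,27,0,0,0,0],
    [31.8,27,0,0,0,0],
    [31.8,27,0,0,0,0],
    [31.8,27,0,0,0,0]
  ]
}}

```text
time: 3.28
tool_pos: [250.9, -388.3, 281.4]
tcp_rot: [180.0, 0.0, 104.9]
ft_force: [1.0, 0.5, -0.1]
finger_gap: 49.9
grip_force: 0.0
```

Emit:
{"op": "apply_moves", "data": {
  "rows": [
    [31.8,27,0,0,0,0],
    [31.8,27,0,0,0,0],
    [31.8,27,0,0,0,0],
    [31.8,27,0,0,0,0],
    [31.8,27,0,0,0,0]
  ]
}}

```text
time: 3.9
tool_pos: [340.3, -199.9, 281.5]
tcp_rot: [180.0, 0.0, 104.9]
ft_force: [0.3, -0.8, 0.6]
finger_gap: 50.0
grip_force: 0.0
```

Emit:
{"op": "apply_moves", "data": {
  "rows": [
    [31.8,27,0,0,0,0],
    [31.8,27,0,0,0,0],
    [31.8,27,0,0,0,0],
    [31.8,27,0,0,0,0],
    [0,0,0,0,0,0]
  ]
}}

```text
time: 4.53
tool_pos: [412.0, -48.0, 281.3]
tcp_rot: [180.0, -0.0, 105.2]
ft_force: [-0.3, -0.1, -0.3]
finger_gap: 50.0
grip_force: 0.0
```

```bash
cat >> h.py <<'E'
def plate(cam,b,zr=(105,145),r=45,fn=None):
    T=sense(); p,d=snap(cam,fn); X,C=cloud(cam,p,d,T)
    m=(np.hypot(X[:,0]-b[0],X[:,1]-b[1])<r)&(X[:,2]>zr[0])&(X[:,2]<zr[1])&(C[:,0]>C[:,2]+15)
    if m.sum()<5: print(cam,'none',m.sum());return
    Y=X[m]; top=Y[Y[:,2]>np.percentile(Y[:,2],97)-6]
    for q in (Y,top):
        print(cam,len(q),'ztop',Y[:,2].max().round(1),[np.round(a,1) for a in cv2.minAreaRect(q[:,:2].astype(np.float32))])
def go(x,y,z,yaw):
    s=sense(); w=np.radians(s['tcp_rot'][2]); d=np.array([x,y,z])-s['tool_pos']
    f=lambda w:np.round([np.cos(w)*d[0]+np.sin(w)*d[1],np.sin(w)*d[0]-np.cos(w)*d[1],-d[2]],1)
    print('at',s['tool_pos'].round(1),s['tcp_rot'].round(1),'t',round(s['time'],1),'shift now',f(w),'after turn',f(np.radians(yaw)),'turn rz',round(-np.radians((yaw-np.degrees(w)+180)%360-180),3))
E
python3 - <<'E'
from h import *
plate('wrist',(428.5,-11),fn='w1.png'); plate('top',(473,259),fn='top1.png')
print([(r['xyz'],r['confidence']) for r in models.place_of('boat1_top','wrist')])
go(428.5,-11,103,105)
E
```

```text
wrist 352 ztop 137.0 [array([430.2, -12.2]), array([ 8.1, 36.2]), np.float64(15.3)]
wrist 256 ztop 137.0 [array([430.2, -12.1]), array([ 8.1, 35.9]), np.float64(15.3)]
top 49 ztop 144.1 [array([473.3, 258.6]), array([ 9.5, 35.5]), np.float64(25.5)]
top 11 ztop 144.1 [array([472.8, 258.5]), array([ 8.4, 31.1]), np.float64(26.2)]
[([428.0, -11.2, 138.2], 0.94)]
at [411.2 -50.7 281.3] [-180.    0.  105.] t 4.7 shift now [ 33.9  26.9 178.3] after turn [ 33.9  26.9 178.3] turn rz -0.001
```

View pics/w1.png

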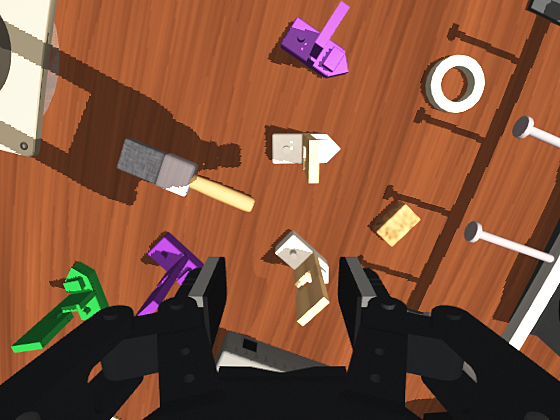

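The wrist view shows boat A's plate at about (315,160), between the finger lines and with nothing in the way. Its measured centre is (430,-12) and its yaw is 15°. I'll grasp it now.

Emit:
{"op": "apply_moves", "data": {
  "rows": [
    [16.4,13.8,0,0,0,0],
    [16.5,13.9,0,0,0,0],
    [0,0,50,0,0,0],
    [0,0,50,0,0,0],
    [0,0,40,0,0,0]
  ]
}}

```text
time: 5.3
tool_pos: [428.8, -12.5, 139.3]
tcp_rot: [-179.9, -0.0, 104.8]
ft_force: [-0.6, 0.7, -0.5]
finger_gap: 50.1
grip_force: 0.0
```

Emit:
{"op": "apply_moves", "data": {
  "rows": [
    [0,0,20,0,0,0],
    [0,0,19,0,0,0],
    [0,0,0,0,0,0],
    [0,0,0,0,0,0],
    [0,0,0,0,0,0]
  ]
}}

```text
time: 5.92
tool_pos: [430.5, -11.8, 103.5]
tcp_rot: [179.9, 0.0, 104.9]
ft_force: [-0.6, 0.2, -0.0]
finger_gap: 49.9
grip_force: 0.0
```

Emit:
{"op": "apply_moves", "data": {
  "rows": [
    [0,0,0,0,0,0],
    [0,0,0,0,0,0],
    [0,0,0,0,0,0],
    [0,0,0,0,0,0],
    [0,0,0,0,0,0]
  ],
  "fingers": 0
}}

```text
time: 6.55
tool_pos: [430.0, -11.3, 102.6]
tcp_rot: [180.0, 0.0, 105.0]
ft_force: [0.7, 0.7, 3.7]
finger_gap: 7.3
grip_force: 39.8
```

Run:
```python
from h import *
s=sense(); print(s['finger_gap'],s['grip_force'])
go(430,-12,102,105)
# pins fine measure
for cam in ('scene','top'):
    p,d=snap(cam); X,C=cloud(cam,p,d)
    for x,y in ((637,164),(633,68),(630,-36),(621,-137)):
        m=(abs(X[:,1]-y)<28)&(X[:,2]>118)&(X[:,2]<146)&(abs(X[:,0]-x)<50)
        sh=X[m]; 
        if len(sh)>4:
            vx,vy,x0,y0=cv2.fitLine(sh[:,:2].astype(np.float32),cv2.DIST_HUBER,0,.01,.01).ravel()
            print(cam,len(sh),'line y at x=630',round(float(y0+(630-x0)*vy/vx),1),'ang',round(float(np.degrees(np.arctan(vy/vx))),1),'x range',np.percentile(sh[:,0],[0,2,98,100]).round(),'z',np.median(sh[:,2]).round(1))
    m=(X[:,2]>122)&(X[:,2]<146)&(abs(X[:,1]-20)<200)&(X[:,0]>672)&(X[:,0]<730)
    print('rail',cv2.minAreaRect(X[m][:,:2].astype(np.float32)))
    print([(np.round(r['xyz']).tolist(),round(r['confidence'],2)) for r in models.place_of('pin1',cam)])
```

```text
7.312878225323781 39.7992879152298
at [430.  -11.3 102.6] [180.   0. 105.] t 6.5 shift now [-0.6 -0.2  0.6] after turn [-0.6 -0.2  0.6] turn rz -0.001
scene 141 line y at x=630 163.7 ang -3.7 x range [597. 598. 684. 687.] z 133.8
scene 157 line y at x=630 63.5 ang -2.3 x range [591. 593. 681. 683.] z 133.6
scene 174 line y at x=630 -36.5 ang -3.2 x range [587. 587. 680. 680.] z 134.1
scene 174 line y at x=630 -136.3 ang -2.5 x range [580. 581. 668. 671.] z 133.8
rail ((682.389404296875, 20.494369506835938), (401.0107727050781, 34.64663314819336), 87.00733184814453)
[([631.0, 167.0, 129.0], 0.97), ([633.0, 64.0, 133.0], 0.72), ([630.0, -34.0, 128.0], 0.71), ([617.0, -137.0, 131.0], 0.6)]
top 75 line y at x=630 163.9 ang -3.6 x range [597. 597. 685. 686.] z 134.4
top 78 line y at x=630 64.3 ang -4.2 x range [590. 591. 682. 682.] z 134.7
top 98 line y at x=630 -36.0 ang -3.7 x range [584. 586. 680. 680.] z 132.9
top 80 line y at x=630 -135.7 ang -3.7 x range [579. 580. 669. 671.] z 134.6
rail ((682.6407470703125, 20.384048461914062), (400.6536865234375, 33.00738525390625), 86.82105255126953)
[([631.0, -35.0, 128.0], 0.96), ([639.0, 166.0, 131.0], 0.92), ([621.0, -140.0, 131.0], 0.85), ([635.0, 67.0, 130.0], 0.61), ([627.0, 17.0, 3.0], 0.39)]
```

Emit:
{"op": "apply_moves", "data": {
  "rows": [
    [0,0,-25,0,0,0],
    [0,0,-40,0,0,0.0785],
    [0,0,-40,0,0,0.0785],
    [0,0,-40,0,0,0.0785],
    [0,0,-12,0,0,0.0785]
  ]
}}

```text
time: 7.38
tool_pos: [430.4, -11.5, 261.6]
tcp_rot: [179.8, 0.0, 86.8]
ft_force: [-0.0, -0.1, -0.8]
finger_gap: 7.8
grip_force: 39.3
```

Emit:
{"op": "apply_moves", "data": {
  "rows": [
    [7,39.3,0,0,0,0],
    [7,39.3,0,0,0,0],
    [7,39.3,0,0,0,0],
    [7,39.3,0,0,0,0],
    [6.5,39.3,0,0,0,0]
  ]
}}

```text
time: 8.0
tool_pos: [628.3, 12.9, 257.8]
tcp_rot: [-179.9, 0.0, 87.0]
ft_force: [0.5, -0.2, -1.2]
finger_gap: 7.5
grip_force: 39.7
```

Run:
```python
from h import *
for i in range(2):s=sense(); 
p,d=snap('wrist','w2.png')
go(628,12,166,87); print(s['finger_gap'],s['grip_force'])
plate('top',(628,12),zr=(200,310)); plate('scene',(628,12),zr=(240,310))
```

```text
at [631.3  13.3 255.6] [-179.8   -0.    87. ] t 8.1 shift now [-1.5 -3.2 89.6] after turn [-1.5 -3.2 89.6] turn rz -0.001
7.540989275344114 39.72705602645874
top 19 ztop 306.6 [array([615.5,  -0.8]), array([28.4, 12.8]), np.float64(12.6)]
top 1 ztop 306.6 [array([600.3,   1.9]), array([0., 0.]), np.float64(0.0)]
scene 193 ztop 308.6 [array([622. ,   8.3]), array([58.2, 31.2]), np.float64(31.0)]
scene 17 ztop 308.6 [array([620.8,   5.3]), array([60.1, 20.8]), np.float64(16.5)]
```

View pics/w2.png

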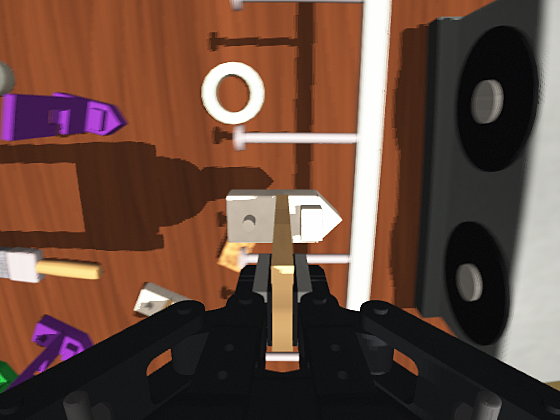

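The boat hangs level in the grip, between two pins (pin rows at about y=138 and y=258), and parallel to them. I'll lower it between the pins.

Emit:
{"op": "apply_moves", "data": {
  "rows": [
    [-1,-2,20,0,0,0],
    [0,0,25,0,0,0],
    [0,0,25,0,0,0],
    [0,0,18,0,0,0],
    [0,0,0,0,0,0]
  ]
}}

```text
time: 8.78
tool_pos: [623.7, 11.7, 169.0]
tcp_rot: [-179.8, 0.0, 87.0]
ft_force: [0.1, 0.3, -1.5]
finger_gap: 7.4
grip_force: 40.1
```

```bash
cat >> h.py <<'E'
def hang(py,hz,cam='wrist'):
    """wrist: pin line y (near py) and held hull centre/yaw, seen together; hz = expected hull bottom z"""
    T=sense(); p,d=snap('wrist'); X,C=cloud('wrist',p,d,T); t=T['tool_pos']
    m=(np.hypot(X[:,0]-t[0],X[:,1]-t[1])<60)&(X[:,2]>hz)&(X[:,2]<hz+24)&(abs(X[:,1]-t[1])<30)
    print('tcp',t.round(1),'hull',m.sum(),[np.round(a,1) for a in cv2.minAreaRect(X[m][:,:2].astype(np.float32))],'maxz',X[m][:,2].max().round(1) if m.any() else 0)
    for y in py:
        m=(abs(X[:,1]-y)<7)&(X[:,2]>124)&(X[:,2]<142)&(X[:,0]>600)&(X[:,0]<675)
        if m.sum()>20:
            l=cv2.fitLine(X[m][:,:2].astype(np.float32),cv2.DIST_HUBER,0,.01,.01).ravel(); print('pin',m.sum(),'y at 628',(l[3]+(628-l[2])*l[1]/l[0]).round(1),np.degrees(np.arctan(l[1]/l[0])).round(1),'zmax',np.percentile(X[m][:,2],90).round(1))
E
python3 - <<'E'
from h import *
hang((64,-36),64); go(626,-36,166.6,87)
E
```

```text
tcp [623.7  11.7 169. ] hull 810 [array([624.9,  11.2]), array([34.1, 78. ]), np.float64(86.7)] maxz 88.0
pin 2255 y at 628 63.8 -3.3 zmax 135.1
at [624.8  11.7 170.7] [-179.9    0.    87. ] t 8.8 shift now [-47.6   3.7   4.1] after turn [-47.6   3.7   4.1] turn rz -0.001
```

Emit:
{"op": "apply_moves", "data": {
  "rows": [
    [0,3,4.6,0,0,0],
    [0,0,0,0,0,0],
    [-15,0,0,0,0,0],
    [-15,0,0,0,0,0],
    [-8,0,0,0,0,0]
  ]
}}

```text
time: 9.45
tool_pos: [626.6, -28.1, 166.8]
tcp_rot: [180.0, 0.0, 86.9]
ft_force: [0.2, 0.5, -1.4]
finger_gap: 7.2
grip_force: 40.1
```

Emit:
{"op": "apply_moves", "data": {
  "rows": [
    [-5,0,0,0,0,0],
    [-4.4,0,0,0,0,0],
    [0,0,0,0,0,0],
    [0,0,0,0,0,0],
    [0,0,0,0,0,0]
  ]
}}

```text
time: 10.07
tool_pos: [626.2, -35.4, 166.7]
tcp_rot: [-180.0, -0.0, 87.0]
ft_force: [-0.8, -0.2, -1.6]
finger_gap: 7.6
grip_force: 40.1
```

Run:
```python
from h import *
hang((64,-36),60); go(626,-36,150.6,87); print(sense()['ft_force'])
p,d=snap('scene'); cv2.imwrite('pics/s2.png',cv2.resize(p[180:320,240:440],None,fx=3,fy=3)[:,:,::-1])
```

```text
tcp [626.2 -35.4 166.7] hull 507 [array([629.9, -21.7]), array([12.2, 78.2]), np.float64(75.8)] maxz 84.0
pin 2726 y at 628 62.9 -3.5 zmax 135.1
pin 1655 y at 628 -35.4 -3.3 zmax 135.1
at [626.2 -35.4 166.7] [-180.   -0.   87.] t 10.1 shift now [-0.6 -0.1 16.1] after turn [-0.6 -0.1 16.1] turn rz -0.0
[-0.10306022 -0.69205642 -1.1884532 ]
```

View pics/s2.png

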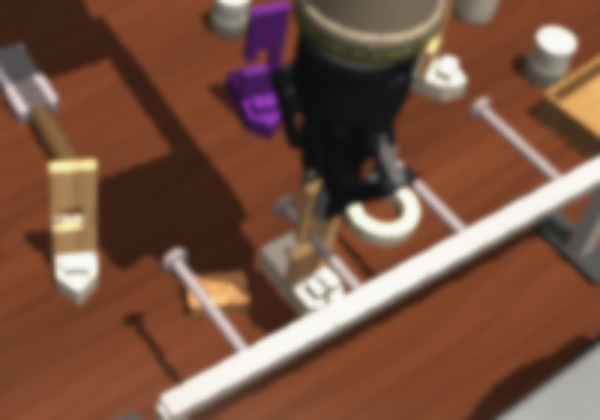

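The pin passes through the plate's slot at about (325,240). I'll lower it now.

Emit:
{"op": "apply_moves", "data": {
  "rows": [
    [-0.5,0,5,0,0,0],
    [0,0,5,0,0,0],
    [0,0,4,0,0,0],
    [0,0,1.5,0,0,0],
    [0,0,0,0,0,0]
  ]
}}

```text
time: 10.8
tool_pos: [626.1, -36.2, 151.1]
tcp_rot: [-180.0, -0.0, 87.0]
ft_force: [0.3, -0.8, -0.4]
finger_gap: 7.5
grip_force: 40.1
```

Run:
```python
from h import *
hang((64,-36),46); print(sense()['ft_force'],sense()['finger_gap'])
```

```text
tcp [626.1 -36.2 151.1] hull 771 [array([627.5, -36.7]), array([33.9, 77.6]), np.float64(86.9)] maxz 70.0
pin 3377 y at 628 62.7 -3.4 zmax 135.1
pin 1773 y at 628 -34.8 -4.1 zmax 135.1
[ 0.02785246  0.5686596  -0.73977152] 7.573135440956538
```

Emit:
{"op": "apply_moves", "data": {
  "rows": [
    [0,0,0.6,0,0,0],
    [0,0,0,0,0,0],
    [0,0,0,0,0,0],
    [0,0,0,0,0,0],
    [0,0,0,0,0,0]
  ],
  "fingers": 40
}}

```text
time: 11.48
tool_pos: [626.2, -36.2, 150.6]
tcp_rot: [180.0, -0.0, 87.0]
ft_force: [-0.4, -0.1, 0.4]
finger_gap: 39.9
grip_force: 0.0
```

Emit:
{"op": "apply_moves", "data": {
  "rows": [
    [0,0,-10,0,0,0],
    [0,0,-30,0,0,0],
    [0,0,-50,0,0,0],
    [0,0,-40,0,0,0],
    [0,0,0,0,0,0]
  ],
  "fingers": 50
}}

```text
time: 12.1
tool_pos: [628.4, -36.5, 286.9]
tcp_rot: [179.5, 0.0, 87.0]
ft_force: [0.8, 0.6, -0.3]
finger_gap: 50.3
grip_force: 0.0
```

Run:
```python
from h import *
plate('wrist',(626,-36),zr=(150,200)); plate('top',(626,-36),zr=(150,200)); plate('top',(469,-148)); plate('scene',(469,-148)); plate('top',(473,259))
go(469,-120,272,61)
```

```text
wrist 582 ztop 184.4 [array([626.4, -36.8]), array([36.1,  7.7]), np.float64(86.4)]
wrist 515 ztop 184.4 [array([626.4, -36.8]), array([36.2,  7.6]), np.float64(86.6)]
top 13 ztop 184.5 [array([625. , -36.5]), array([34.8,  8.6]), np.float64(83.7)]
top 5 ztop 184.5 [array([624.8, -50.3]), array([6.5, 6.3]), np.float64(0.2)]
top 38 ztop 140.8 [array([ 468., -148.]), array([34.6,  8.5]), np.float64(59.4)]
top 15 ztop 140.8 [array([ 468.9, -147.5]), array([32.9,  7.2]), np.float64(58.2)]
scene 166 ztop 136.7 [array([ 468.5, -147.6]), array([35.6, 12.7]), np.float64(61.9)]
scene 64 ztop 136.7 [array([ 468. , -147.3]), array([35.3, 12.3]), np.float64(59.8)]
top 50 ztop 141.4 [array([473.5, 258.4]), array([10.7, 35.8]), np.float64(26.1)]
top 11 ztop 141.4 [array([475.4, 259.6]), array([ 5.6, 35.3]), np.float64(22.3)]
at [625.4 -36.1 278.9] [-179.8   -0.    87. ] t 12.3 shift now [ -92.1 -151.7    6.9] after turn [-149.2  -96.1    6.9] turn rz 0.453
```

Emit:
{"op": "apply_moves", "data": {
  "rows": [
    [-31.2,-33.7,0,0,0,0],
    [-31.2,-33.7,0,0,0,0],
    [-31.2,-33.7,0,0,0,0],
    [-31.2,-33.7,0,0,0,0],
    [-31.2,-33.7,0,0,0,0]
  ]
}}

```text
time: 12.98
tool_pos: [447.9, -183.5, 279.2]
tcp_rot: [-179.9, -0.0, 87.0]
ft_force: [0.1, -0.9, 0.2]
finger_gap: 49.6
grip_force: 0.0
```

Emit:
{"op": "apply_moves", "data": {
  "rows": [
    [0,0,0,0,0,0.154],
    [0,0,0,0,0,0.154],
    [0,0,0,0,0,0.154],
    [0,0,0,0,0,0],
    [0,0,0,0,0,0]
  ]
}}

```text
time: 13.6
tool_pos: [449.4, -182.9, 280.0]
tcp_rot: [-179.9, 0.0, 60.7]
ft_force: [0.1, -0.5, 0.9]
finger_gap: 49.9
grip_force: 0.0
```

Run:
```python
from h import *
plate('wrist',(469,-148)); go(469,-148,102.3,60.5)
```

```text
wrist 326 ztop 136.7 [array([ 470.8, -149. ]), array([35.7,  7.5]), np.float64(60.8)]
wrist 317 ztop 136.7 [array([ 470.8, -149.1]), array([35.5,  7.5]), np.float64(60.5)]
at [ 449.4 -182.9  280.1] [-179.9    0.    60.7] t 13.7 shift now [ 4.000e+01 -1.000e-01  1.778e+02] after turn [ 40.   -0.2 177.8] turn rz 0.003
```

Emit:
{"op": "apply_moves", "data": {
  "rows": [
    [20,0.7,0,0,0,0],
    [20,0.7,0,0,0,0],
    [0,0,50,0,0,0],
    [0,0,50,0,0,0],
    [0,0,40,0,0,0]
  ]
}}

```text
time: 14.28
tool_pos: [469.8, -148.4, 138.4]
tcp_rot: [-179.9, 0.0, 60.6]
ft_force: [-0.4, -0.3, 0.5]
finger_gap: 49.9
grip_force: 0.0
```

Emit:
{"op": "apply_moves", "data": {
  "rows": [
    [0,0,20,0,0,0],
    [0,0,18.3,0,0,0],
    [0,0,0,0,0,0],
    [0,0,0,0,0,0],
    [0,0,0,0,0,0]
  ]
}}

```text
time: 14.9
tool_pos: [471.4, -149.3, 103.6]
tcp_rot: [179.9, -0.0, 60.5]
ft_force: [-0.7, -0.9, -0.3]
finger_gap: 50.2
grip_force: 0.0
```

Emit:
{"op": "apply_moves", "data": {
  "rows": [
    [0,0,0,0,0,0],
    [0,0,0,0,0,0],
    [0,0,0,0,0,0],
    [0,0,0,0,0,0],
    [0,0,0,0,0,0]
  ],
  "fingers": 0
}}

```text
time: 15.52
tool_pos: [470.7, -149.0, 102.6]
tcp_rot: [180.0, -0.0, 60.5]
ft_force: [-1.4, 2.0, 3.4]
finger_gap: 7.4
grip_force: 43.1
```

Emit:
{"op": "apply_moves", "data": {
  "rows": [
    [0,0,-25,0,0,0],
    [0,0,-40,0,0,-0.115],
    [0,0,-40,0,0,-0.115],
    [0,0,-40,0,0,-0.115],
    [0,0,-13,0,0,-0.115]
  ]
}}

```text
time: 16.15
tool_pos: [471.5, -149.4, 263.1]
tcp_rot: [179.8, 0.1, 87.1]
ft_force: [0.2, 1.2, -1.7]
finger_gap: 7.7
grip_force: 42.3
```

Run:
```python
from h import *
go(623.5,-88,171,87)
```

```text
at [ 471.5 -149.4  263.1] [1.798e+02 1.000e-01 8.710e+01] t 16.1 shift now [ 69.1 148.6  92.1] after turn [ 69.3 148.5  92.1] turn rz 0.001
```

Emit:
{"op": "apply_moves", "data": {
  "rows": [
    [13.9,29.8,0,0,0,0],
    [13.9,29.8,0,0,0,0],
    [13.9,29.8,0,0,0,0],
    [13.9,29.8,0,0,0,0],
    [13.5,29.8,0,0,0,0]
  ]
}}

```text
time: 16.77
tool_pos: [623.8, -87.7, 259.3]
tcp_rot: [-179.9, -0.0, 86.8]
ft_force: [-0.9, -0.2, -2.2]
finger_gap: 7.6
grip_force: 42.3
```

Emit:
{"op": "apply_moves", "data": {
  "rows": [
    [0,0,0,0,0,0],
    [0,0,25,0,0,0],
    [0,0,35,0,0,0],
    [0,0,33.6,0,0,0],
    [0,0,0,0,0,0]
  ]
}}

```text
time: 17.4
tool_pos: [619.9, -87.9, 162.6]
tcp_rot: [-179.6, -0.1, 86.8]
ft_force: [0.6, 0.5, -1.3]
finger_gap: 7.3
grip_force: 42.3
```

Run:
```python
from h import *
hang((64,-136),62); hang((64,-136),62); go(621,-136,166.6,87)
```

```text
tcp [619.9 -87.9 162.6] hull 3421 [array([620.7, -88. ]), array([34.6, 77.7]), np.float64(86.6)] maxz 86.0
tcp [621.5 -88.3 165.4] hull 2806 [array([622.6, -88.7]), array([34.3, 77.7]), np.float64(86.7)] maxz 86.0
at [622.9 -88.5 167.4] [-180.     0.    86.8] t 17.5 shift now [-47.6   0.8   0.8] after turn [-47.6   0.6   0.8] turn rz -0.003
```

Emit:
{"op": "apply_moves", "data": {
  "rows": [
    [-10,0.5,0,0,0,0],
    [-15,0,0,0,0,0],
    [-13,0,0,0,0,0],
    [-5,0,0,0,0,0],
    [-4.4,0,0,0,0,0]
  ]
}}

```text
time: 18.12
tool_pos: [620.9, -136.0, 166.6]
tcp_rot: [-180.0, -0.0, 86.8]
ft_force: [-0.1, 0.4, -1.2]
finger_gap: 7.5
grip_force: 42.3
```

Emit:
{"op": "apply_moves", "data": {
  "rows": [
    [0,0,0,0,0,0],
    [0,0,0,0,0,0],
    [0,0,0,0,0,0],
    [0,0,0,0,0,0],
    [0,0,0,0,0,0]
  ]
}}

```text
time: 18.75
tool_pos: [621.0, -135.3, 166.7]
tcp_rot: [-180.0, -0.0, 86.9]
ft_force: [0.3, 0.4, -1.1]
finger_gap: 7.4
grip_force: 42.3
```

Run:
```python
from h import *
hang((-36,-136),62); go(621,-136,166.6,87); print(sense()['ft_force'])
```

```text
tcp [ 621.  -135.3  166.7] hull 985 [array([ 622.5, -133.8]), array([29.9, 77.5]), np.float64(86.6)] maxz 86.0
pin 2371 y at 628 -37.2 -3.5 zmax 135.1
pin 1667 y at 628 -135.5 -3.7 zmax 135.1
at [ 621.  -135.4  166.7] [180.    0.   86.9] t 18.8 shift now [-0.6 -0.   0.1] after turn [-0.6 -0.   0.1] turn rz -0.003
[-0.52755721  0.68343043 -1.4712044 ]
```

Emit:
{"op": "apply_moves", "data": {
  "rows": [
    [0,0,5,0,0,0],
    [0,0,5,0,0,0],
    [0,0,4,0,0,0],
    [0,0,2,0,0,0],
    [0,0,0,0,0,0]
  ]
}}

```text
time: 19.42
tool_pos: [621.0, -135.5, 150.7]
tcp_rot: [180.0, 0.0, 86.8]
ft_force: [0.2, -0.6, -2.0]
finger_gap: 7.5
grip_force: 42.3
```

Emit:
{"op": "apply_moves", "data": {
  "rows": [
    [0,0,0,0,0,0],
    [0,0,0,0,0,0],
    [0,0,0,0,0,0],
    [0,0,0,0,0,0],
    [0,0,0,0,0,0]
  ],
  "fingers": 40
}}

```text
time: 20.05
tool_pos: [621.0, -135.5, 150.7]
tcp_rot: [180.0, -0.0, 86.8]
ft_force: [0.4, -0.1, 0.5]
finger_gap: 39.6
grip_force: 0.0
```

Emit:
{"op": "apply_moves", "data": {
  "rows": [
    [0,0,-10,0,0,0],
    [0,0,-30,0,0,0],
    [0,0,-50,0,0,0],
    [0,0,-40,0,0,0],
    [0,0,0,0,0,0]
  ],
  "fingers": 50
}}

```text
time: 20.68
tool_pos: [623.2, -136.1, 287.1]
tcp_rot: [179.5, 0.1, 86.8]
ft_force: [-0.5, 0.4, -0.2]
finger_gap: 50.3
grip_force: 0.0
```

Run:
```python
from h import *
plate('wrist',(621,-136),zr=(150,200)); plate('top',(626,-36),zr=(150,200)); plate('top',(473,259),fn='top2.png');  plate('scene',(473,259))
go(491,222,280,115.5)
```

```text
wrist 472 ztop 184.6 [array([ 621.2, -135.8]), array([36.3,  7.7]), np.float64(86.3)]
wrist 410 ztop 184.6 [array([ 621.1, -135.8]), array([36.2,  7.5]), np.float64(86.8)]
top 19 ztop 189.2 [array([624.3, -24.9]), array([12.7,  7.8]), np.float64(82.1)]
top 9 ztop 189.2 [array([624.1, -25.2]), array([ 7.1, 12.6]), np.float64(0.1)]
top 51 ztop 141.5 [array([473.7, 258.3]), array([ 9., 36.]), np.float64(26.5)]
top 18 ztop 141.5 [array([474. , 258.8]), array([ 7.6, 35.3]), np.float64(27.1)]
scene 68 ztop 137.3 [array([473.3, 262. ]), array([ 8.1, 42.8]), np.float64(26.1)]
scene 33 ztop 137.3 [array([472.9, 262.5]), array([ 7.9, 41.6]), np.float64(26.3)]
at [ 620.4 -135.3  279.3] [-179.9   -0.    86.9] t 20.9 shift now [ 349.7 -148.8   -0.7] after turn [378.2  37.   -0.7] turn rz -0.5
```

View pics/top2.png

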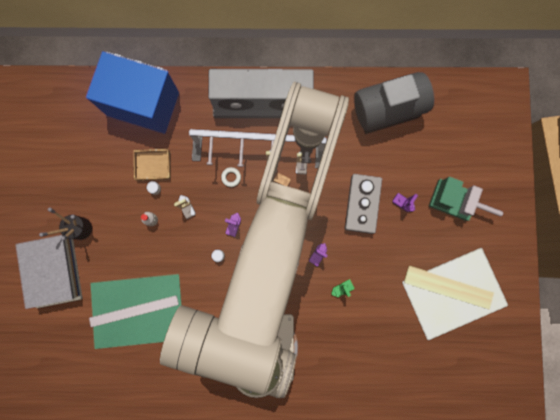

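The top view shows two boats on pins and only boat C left on the table, at (186,207). There is no fourth white boat.

Emit:
{"op": "apply_moves", "data": {
  "rows": [
    [50,-21.3,0,0,0,0],
    [50,-21.3,0,0,0,0],
    [50,-21.3,0,0,0,0],
    [50,-21.3,0,0,0,0],
    [50,-21.3,0,0,0,0]
  ]
}}

```text
time: 21.5
tool_pos: [526.8, 121.4, 279.0]
tcp_rot: [-179.8, 0.0, 86.8]
ft_force: [0.6, 0.8, 0.2]
finger_gap: 49.8
grip_force: 0.0
```

Emit:
{"op": "apply_moves", "data": {
  "rows": [
    [50,-21.3,0,0,0,0],
    [50,-21.3,0,0,0,0],
    [0,0,0,0,0,-0.167],
    [0,0,0,0,0,-0.167],
    [0,0,0,0,0,-0.167]
  ]
}}

```text
time: 22.12
tool_pos: [490.4, 222.2, 278.9]
tcp_rot: [-179.8, -0.0, 115.9]
ft_force: [0.2, -0.6, 1.1]
finger_gap: 50.2
grip_force: 0.0
```

Run:
```python
from h import *
eyes.snapshot('wrist');eyes.snapshot('wrist')
plate('wrist',(473,259)); go(473,258.5,102.3,115.5)
```

```text
wrist 307 ztop 136.5 [array([476.1, 258.1]), array([ 8., 36.]), np.float64(26.7)]
wrist 289 ztop 136.5 [array([476.2, 257.9]), array([ 7.8, 35.5]), np.float64(27.2)]
at [490.8 222.  279.3] [-179.9   -0.   115.4] t 22.3 shift now [ 40.6  -0.4 177. ] after turn [ 40.6  -0.3 177. ] turn rz -0.002
```

Emit:
{"op": "apply_moves", "data": {
  "rows": [
    [20,0.7,0,0,0,-0.02],
    [19.5,0.8,0,0,0,0],
    [0,0,50,0,0,0],
    [0,0,50,0,0,0],
    [0,0,40,0,0,0]
  ]
}}

```text
time: 22.9
tool_pos: [473.9, 259.4, 138.5]
tcp_rot: [-179.9, -0.0, 116.7]
ft_force: [0.3, -0.5, 0.0]
finger_gap: 50.0
grip_force: 0.0
```

Emit:
{"op": "apply_moves", "data": {
  "rows": [
    [0,0,20,0,0,0],
    [0,0,18.4,0,0,0],
    [0,0,0,0,0,0],
    [0,0,0,0,0,0],
    [0,0,0,0,0,0]
  ]
}}

```text
time: 23.52
tool_pos: [476.2, 258.7, 103.7]
tcp_rot: [179.9, 0.0, 116.7]
ft_force: [-0.4, -0.2, -0.3]
finger_gap: 50.1
grip_force: 0.0
```

Emit:
{"op": "apply_moves", "data": {
  "rows": [
    [0,0,0,0,0,0],
    [0,0,0,0,0,0],
    [0,0,0,0,0,0],
    [0,0,0,0,0,0],
    [0,0,0,0,0,0]
  ],
  "fingers": 0
}}

```text
time: 24.15
tool_pos: [475.6, 258.4, 102.6]
tcp_rot: [180.0, 0.0, 116.7]
ft_force: [0.1, -0.1, 2.9]
finger_gap: 7.8
grip_force: 41.6
```

Emit:
{"op": "apply_moves", "data": {
  "rows": [
    [0,0,-25,0,0,0],
    [0,0,-40,0,0,0.129],
    [0,0,-40,0,0,0.129],
    [0,0,-40,0,0,0.129],
    [0,0,-13,0,0,0.129]
  ]
}}

```text
time: 24.78
tool_pos: [476.2, 258.7, 263.3]
tcp_rot: [179.8, -0.1, 86.9]
ft_force: [0.6, 0.3, -1.2]
finger_gap: 7.4
grip_force: 41.1
```

Run:
```python
from h import *
go(639,212,166.7,87); print(sense()['finger_gap'])
```

```text
at [476.2 258.7 263.3] [ 1.798e+02 -1.000e-01  8.690e+01] t 24.8 shift now [-37.8 165.1  96.6] after turn [-38.1 165.   96.6] turn rz -0.002
7.354973811802653
```

Emit:
{"op": "apply_moves", "data": {
  "rows": [
    [-27.6,33.1,0,0,0,0],
    [-27.6,33.1,0,0,0,0],
    [-27.6,33.1,0,0,0,0],
    [-27.6,33.1,0,0,0,0],
    [-27.6,33.1,0,0,0,0]
  ]
}}

```text
time: 25.4
tool_pos: [634.2, 111.1, 259.3]
tcp_rot: [-179.9, 0.0, 87.1]
ft_force: [-0.2, 1.4, -0.9]
finger_gap: 7.1
grip_force: 41.0
```

Emit:
{"op": "apply_moves", "data": {
  "rows": [
    [0,0,0,0,0,0],
    [0,0,25,0,0,0],
    [0,0,35,0,0,0],
    [0,0,33.6,0,0,0],
    [0,0,0,0,0,0]
  ]
}}

```text
time: 26.02
tool_pos: [630.4, 112.5, 162.4]
tcp_rot: [-179.5, 0.1, 87.2]
ft_force: [-0.6, -0.3, -1.6]
finger_gap: 7.5
grip_force: 41.0
```

Run:
```python
from h import *
eyes.snapshot('wrist');eyes.snapshot('wrist')
hang((164,64),62); go(630,64,166.6,87)
```

```text
tcp [633.5 112.6 167.3] hull 676 [array([635.1, 112.8]), array([33.6, 77.6]), np.float64(87.1)] maxz 86.0
pin 2512 y at 628 163.9 -3.0 zmax 137.6
at [634.3 112.7 168.6] [179.9  -0.   87.2] t 26.2 shift now [-48.8  -1.9   2. ] after turn [-48.8  -1.8   2. ] turn rz 0.003
```

Emit:
{"op": "apply_moves", "data": {
  "rows": [
    [-11,0,0,0,0,0],
    [-15,0,0,0,0,0],
    [-13,0,0,0,0,0],
    [-5,0,0,0,0,0],
    [-5,0,0,0,0,0]
  ]
}}

```text
time: 26.8
tool_pos: [631.3, 62.7, 166.7]
tcp_rot: [-180.0, -0.0, 87.1]
ft_force: [-0.1, 0.2, -0.5]
finger_gap: 7.6
grip_force: 41.0
```

Emit:
{"op": "apply_moves", "data": {
  "rows": [
    [0,0,0,0,0,0],
    [0,0,0,0,0,0],
    [0,0,0,0,0,0],
    [0,0,0,0,0,0],
    [0,0,0,0,0,0]
  ]
}}

```text
time: 27.42
tool_pos: [631.3, 63.4, 166.7]
tcp_rot: [180.0, -0.0, 87.1]
ft_force: [0.3, 0.2, -1.0]
finger_gap: 7.1
grip_force: 41.0
```

Run:
```python
from h import *
hang((164,64),62); go(630,64,166.6,87); print(sense()['ft_force'])
```

```text
tcp [631.3  63.4 166.7] hull 904 [array([633.2,  65.8]), array([29. , 77.7]), np.float64(87.1)] maxz 86.0
pin 3039 y at 628 162.9 -3.1 zmax 138.0
pin 1712 y at 628 64.8 -3.3 zmax 135.1
at [631.3  63.4 166.7] [180.   -0.   87.1] t 27.5 shift now [ 0.6 -1.3  0.1] after turn [ 0.6 -1.3  0.1] turn rz 0.002
[-0.15470986  0.53480414 -0.91148882]
```

Lower, release and rise.

Emit:
{"op": "apply_moves", "data": {
  "rows": [
    [0,0,5,0,0,0],
    [0,0,5,0,0,0],
    [0,0,4,0,0,0],
    [0,0,2,0,0,0],
    [0,0,0,0,0,0]
  ]
}}

```text
time: 28.1
tool_pos: [631.3, 63.3, 150.7]
tcp_rot: [180.0, -0.0, 87.1]
ft_force: [-0.3, -0.6, -0.6]
finger_gap: 7.5
grip_force: 41.0
```

Emit:
{"op": "apply_moves", "data": {
  "rows": [
    [0,0,0,0,0,0],
    [0,0,0,0,0,0],
    [0,0,0,0,0,0],
    [0,0,0,0,0,0],
    [0,0,0,0,0,0]
  ],
  "fingers": 40
}}

```text
time: 28.72
tool_pos: [631.3, 63.3, 150.7]
tcp_rot: [180.0, 0.0, 87.1]
ft_force: [-0.9, -0.7, -0.1]
finger_gap: 40.2
grip_force: 0.0
```

Emit:
{"op": "apply_moves", "data": {
  "rows": [
    [0,0,-10,0,0,0],
    [0,0,-30,0,0,0],
    [0,0,-50,0,0,0],
    [0,0,-40,0,0,0],
    [0,0,0,0,0,0]
  ]
}}

```text
time: 29.35
tool_pos: [633.5, 63.3, 287.1]
tcp_rot: [179.5, -0.0, 87.1]
ft_force: [-1.3, -0.3, -0.8]
finger_gap: 39.9
grip_force: 0.0
```

Run:
```python
from h import *
plate('wrist',(631,64),zr=(150,200)); 
p,d=snap('scene','s3.png'); X,C=cloud('scene',p,d)
for y in (64,-36,-136):
    m=(abs(X[:,0]-626)<30)&(abs(X[:,1]-y)<30)&(X[:,2]>172)&(X[:,2]<200); print(y,m.sum(),np.median(X[m],0).round(1),X[m][:,2].max().round(1))
for n in ('key_small_top','key_medium_top','key_large_top'):
    print(n,[(np.round(r['xyz']).tolist(),round(r['confidence'],2)) for r in models.place_of(n,'scene')])
# keys by height
for cam in ('scene','top'):
    if cam=='top': p,d=snap('top'); X,C=cloud('top',p,d)
    for k in ((430,-338),(486,-345),(539,-352)):
        m=(np.hypot(X[:,0]-k[0],X[:,1]-k[1])<27)&(C.min(1)>150)&(X[:,2]>45); 
        if m.sum()>3: print(cam,k,m.sum(),[np.round(a,1) for a in cv2.minAreaRect(X[m][:,:2].astype(np.float32))[:2]],np.median(X[m][:,2]).round(1),X[m][:,2].max().round(1))
go(430,-340,200,87)
```

```text
wrist 577 ztop 184.6 [array([631.6,  63. ]), array([36.1,  7.9]), np.float64(87.0)]
wrist 505 ztop 184.6 [array([631.4,  63. ]), array([36. ,  7.6]), np.float64(87.0)]
64 82 [631.9  63.7 181.5] 185.4
-36 90 [626.4 -36.6 181.4] 184.9
-136 79 [ 628.5 -148.8  178.7] 187.8
key_small_top [([429.0, -336.0, 72.0], 0.45)]
key_medium_top [([483.0, -347.0, 75.0], 0.5)]
key_large_top [([540.0, -352.0, 71.0], 0.75)]
scene (430, -338) 169 [array([ 430.7, -338.7]), array([51.9, 50.8])] 51.0 74.9
scene (486, -345) 147 [array([ 483.4, -344.9]), array([52.1, 43.6])] 69.6 75.0
scene (539, -352) 213 [array([ 537.6, -352.5]), array([34.1, 48.1])] 71.8 76.2
top (430, -338) 100 [array([ 430. , -338.5]), array([51. , 50.5])] 52.2 78.5
top (486, -345) 79 [array([ 490.1, -345.1]), array([41.8, 51.5])] 58.8 80.2
top (539, -352) 95 [array([ 538.5, -350.7]), array([45.2, 36.4])] 72.4 84.2
at [630.5  63.2 278.9] [-179.8    0.    87.1] t 29.6 shift now [-412.8 -180.1   78.9] after turn [-413.2 -179.1   78.9] turn rz 0.002
```

View pics/s3.png

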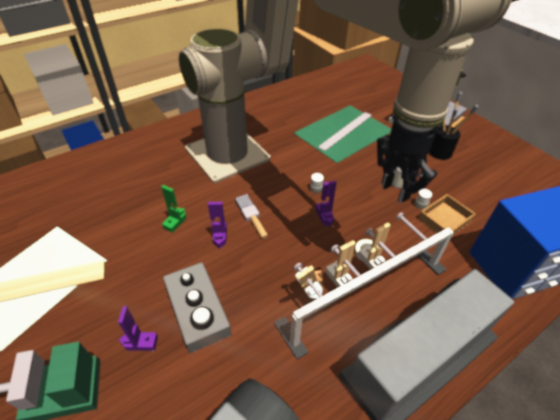

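In the scene picture two boats hang well, at (345,255) and (380,240). The third, at about (310,282), has been knocked and is turned on its pin. I'll take a closer look.

Emit:
{"op": "apply_moves", "data": {
  "rows": [
    [-48,0,0,0,0,0],
    [-48,0,0,0,0,0],
    [-48,0,0,0,0,0],
    [-48,0,0,0,0,0],
    [-46,0,0,0,0,0]
  ],
  "fingers": 50
}}

```text
time: 30.28
tool_pos: [618.7, -175.9, 279.4]
tcp_rot: [-179.9, -0.0, 87.1]
ft_force: [-0.1, 0.1, -0.3]
finger_gap: 50.2
grip_force: 0.0
```

Run:
```python
from h import *
for i in range(3): eyes.snapshot('wrist')
plate('wrist',(626,-146),zr=(120,200),fn='w4.png'); plate('wrist',(626,-146),zr=(172,200)); 
T=sense(); p,d=snap('wrist'); X,C=cloud('wrist',p,d,T)
m=(abs(X[:,0]-626)<60)&(abs(X[:,1]+146)<50)&(X[:,2]>35)&(X[:,2]<95); print(m.sum(),cv2.minAreaRect(X[m][:,:2].astype(np.float32)),np.percentile(X[m][:,2],[2,50,98]))
p,d=snap('scene'); cv2.imwrite('pics/s4.png',cv2.resize(p[240:330,265:385],None,fx=6,fy=6,interpolation=cv2.INTER_CUBIC)[:,:,::-1])
```

```text
wrist 755 ztop 184.7 [array([ 624.4, -135. ]), array([84.6, 36.9]), np.float64(14.0)]
wrist 339 ztop 184.7 [array([ 624. , -135.3]), array([ 8.3, 36.3]), np.float64(2.0)]
wrist 580 ztop 186.2 [array([ 618.7, -144.1]), array([ 8.6, 38.5]), np.float64(2.8)]
wrist 460 ztop 186.2 [array([ 618.6, -144.5]), array([ 8.3, 35.7]), np.float64(2.8)]
2147 ((631.8079833984375, -116.46908569335938), (40.873130798339844, 79.66732788085938), 89.90193176269531) [65.50714529 77.97982921 92.91129524]
```

View pics/w4.png

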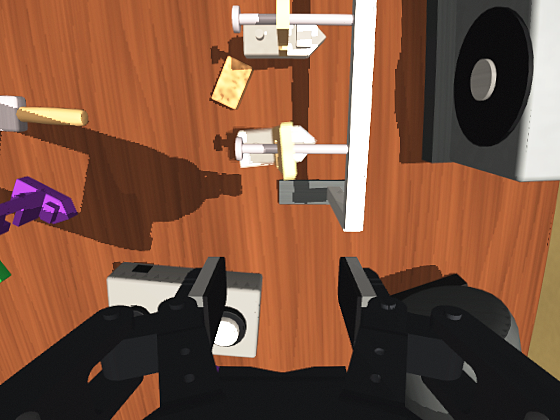

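View pics/s4.png

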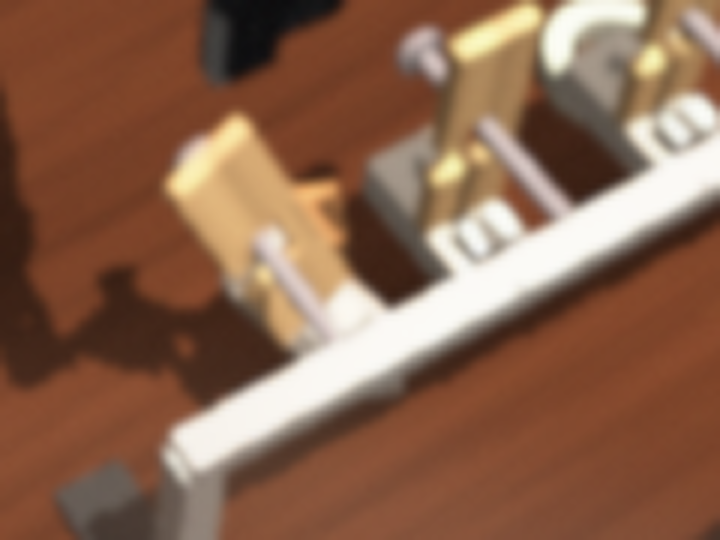

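It is swinging on its pin: two wrist readings of the plate differ, and the pin is still in the notch. I'll go to the keys, let it settle, and measure both.

Emit:
{"op": "apply_moves", "data": {
  "rows": [
    [-40,-25,5,0,0,0],
    [-40,-25,5,0,0,0],
    [-40,-25,5,0,0,0],
    [-40,-25,5,0,0,0],
    [-40,-25,5,0,0,0]
  ],
  "fingers": 0
}}

```text
time: 31.25
tool_pos: [484.4, -367.7, 255.7]
tcp_rot: [180.0, 0.0, 87.3]
ft_force: [0.1, -0.5, 0.0]
finger_gap: -0.3
grip_force: 0.0
```

Emit:
{"op": "apply_moves", "data": {
  "rows": [
    [0,0,0,0,0,0],
    [0,0,0,0,0,0],
    [0,0,0,0,0,0],
    [0,0,0,0,0,0],
    [0,0,0,0,0,0]
  ]
}}

```text
time: 31.88
tool_pos: [485.0, -367.4, 255.8]
tcp_rot: [180.0, 0.0, 87.2]
ft_force: [-0.5, 0.3, -0.4]
finger_gap: -0.4
grip_force: 0.0
```

Emit:
{"op": "apply_moves", "data": {
  "rows": [
    [0,0,0,0,0,0],
    [0,0,0,0,0,0],
    [0,0,0,0,0,0],
    [0,0,0,0,0,0],
    [0,0,0,0,0,0]
  ]
}}

```text
time: 32.5
tool_pos: [484.5, -368.0, 255.7]
tcp_rot: [180.0, -0.0, 87.1]
ft_force: [0.0, 0.3, 0.2]
finger_gap: -0.1
grip_force: 0.0
```

Run:
```python
from h import *
T=sense(); p,d=snap('wrist','w5.png'); X,C=cloud('wrist',p,d,T)
m=(X[:,2]>62)&(X[:,2]<90)&(abs(X[:,1]+345)<60)&(abs(X[:,0]-485)<100)
q=X[m]
for k in ((430,-338),(486,-345),(539,-352)):
    a=q[np.hypot(q[:,0]-k[0],q[:,1]-k[1])<25]
    if len(a)>5: print(k,len(a),[np.round(v,1) for v in cv2.minEnclosingCircle(a[:,:2].astype(np.float32))],np.percentile(a[:,2],[5,50,95]).round(1))
go(430,-338,100,87)
for i in range(8):
    p,d=snap('scene'); X,C=cloud('scene',p,d)
    m=(abs(X[:,0]-624)<25)&(abs(X[:,1]+136)<45)&(X[:,2]>170)&(X[:,2]<200); print(round(sense()['time'],2),m.sum(),np.median(X[m],0).round(1),X[m][:,2].max().round(1))
```

```text
(430, -338) 623 [array([ 430.6, -339.8]), np.float64(15.6)] [62.1 63.4 73.1]
(486, -345) 1086 [array([ 484.2, -347.4]), np.float64(19.6)] [62.2 63.7 73.5]
(539, -352) 1760 [array([ 539. , -352.4]), np.float64(24.8)] [62.3 71.9 73.7]
at [ 484.5 -368.   255.7] [-180.    -0.    87.1] t 32.5 shift now [ 27.2 -55.9 155.7] after turn [ 27.1 -56.  155.7] turn rz 0.002
32.6 106 [ 623.3 -127.8  179.4] 188.0
32.65 113 [ 622.8 -131.7  180.3] 186.5
32.7 108 [ 622.3 -137.3  181.4] 185.1
32.75 111 [ 620.7 -141.4  179.8] 186.0
32.8 113 [ 619.1 -143.7  179. ] 188.6
32.85 118 [ 619.2 -143.8  178.9] 186.0
32.9 114 [ 620.  -140.8  180.2] 185.7
32.95 112 [ 621.  -137.   181.4] 184.8
```

View pics/w5.png

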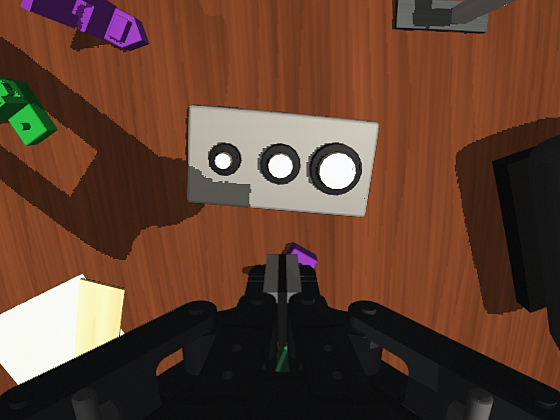

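The wrist picture shows the three white keys with black collars: small at (222,160), medium at (280,165) and large at (337,170). The boat's swing has dropped to about 0.16 rad. I'll move above the small key.

Emit:
{"op": "apply_moves", "data": {
  "rows": [
    [12.8,-28,0,0,0,0],
    [12.8,-28,0,0,0,0],
    [0,0,60,0,0,0],
    [0,0,60,0,0,0],
    [0,0,50,0,0,0]
  ]
}}

```text
time: 33.58
tool_pos: [429.3, -339.1, 83.6]
tcp_rot: [-180.0, -0.0, 87.1]
ft_force: [0.0, -0.3, 0.1]
finger_gap: -0.5
grip_force: 0.0
```

Emit:
{"op": "apply_moves", "data": {
  "rows": [
    [0,0,0,0,0,0],
    [0,0,0,0,0,0],
    [0,0,0,0,0,0],
    [0,0,0,0,0,0],
    [0,0,0,0,0,0]
  ]
}}

```text
time: 34.2
tool_pos: [430.4, -340.1, 86.8]
tcp_rot: [179.9, 0.1, 87.1]
ft_force: [-0.5, 0.3, -0.2]
finger_gap: -0.0
grip_force: 0.0
```

Run:
```python
from h import *
go(430,-339.5,66,87)
T=sense(); p,d=snap('scene'); X,C=cloud('scene',p,d)
for y in (64,-36,-136):
    m=(abs(X[:,0]-626)<30)&(abs(X[:,1]-y)<35)&(X[:,2]>172)&(X[:,2]<200); print(y,m.sum(),np.median(X[m],0).round(1),X[m][:,2].max().round(1))
```

```text
at [ 430.4 -340.1   86.8] [1.799e+02 1.000e-01 8.710e+01] t 34.2 shift now [ 0.5 -0.4 20.8] after turn [ 0.5 -0.4 20.8] turn rz 0.002
64 87 [631.7  62.4 181.3] 186.0
-36 95 [626.8 -37.2 181.7] 185.4
-136 104 [ 621.8 -129.6  179.8] 186.3
```

Emit:
{"op": "apply_moves", "data": {
  "rows": [
    [0,0,10,0,0,0],
    [0,0,4,0,0,0],
    [0,0,2,0,0,0],
    [0,0,2,0,0,0],
    [0,0,0,0,0,0]
  ]
}}

```text
time: 34.88
tool_pos: [429.8, -339.5, 67.7]
tcp_rot: [-180.0, -0.0, 87.1]
ft_force: [-1.6, 0.7, 3.0]
finger_gap: -0.3
grip_force: 1.5
```

Emit:
{"op": "apply_moves", "data": {
  "rows": [
    [0,0,1,0,0,0],
    [0,0,0.5,0,0,0],
    [0,0,0,0,0,0],
    [0,0,0,0,0,0],
    [0,0,0,0,0,0]
  ]
}}

```text
time: 35.5
tool_pos: [430.0, -339.7, 66.3]
tcp_rot: [180.0, 0.0, 87.1]
ft_force: [-1.4, 1.5, 3.5]
finger_gap: -0.0
grip_force: 1.8
```

Emit:
{"op": "apply_moves", "data": {
  "rows": [
    [0,0,0.8,0,0,0],
    [0,0,0.5,0,0,0],
    [0,0,0,0,0,0],
    [0,0,0,0,0,0],
    [0,0,0,0,0,0]
  ]
}}

```text
time: 36.12
tool_pos: [430.0, -339.7, 65.9]
tcp_rot: [180.0, 0.0, 87.1]
ft_force: [-4.8, 4.4, 12.0]
finger_gap: 0.4
grip_force: 6.0
```

Emit:
{"op": "apply_moves", "data": {
  "rows": [
    [0,0,-5,0,0,0],
    [0,0,-10,0,0,0],
    [0,0,-10,0,0,0],
    [0,0,0,0,0,0],
    [0,0,0,0,0,0]
  ]
}}

```text
time: 36.75
tool_pos: [429.8, -339.5, 89.8]
tcp_rot: [-180.0, -0.0, 87.1]
ft_force: [0.2, 0.3, 0.1]
finger_gap: 0.2
grip_force: 0.0
```

Run:
```python
from h import *
go(484,-347,70,87)
T=sense(); p,d=snap('scene'); X,C=cloud('scene',p,d)
for y in (64,-36,-136):
    m=(abs(X[:,0]-626)<30)&(abs(X[:,1]-y)<35)&(X[:,2]>172)&(X[:,2]<200); print(y,m.sum(),np.median(X[m],0).round(1),X[m][:,2].max().round(1))
```

```text
at [ 429.8 -339.5   89.8] [-180.    -0.    87.1] t 36.8 shift now [-4.7 54.5 19.8] after turn [-4.6 54.5 19.8] turn rz 0.002
64 88 [632.   64.2 181.1] 185.5
-36 93 [626.9 -36.7 181.7] 185.5
-136 100 [ 621.1 -134.7  181.7] 184.4
```

Emit:
{"op": "apply_moves", "data": {
  "rows": [
    [-2.3,27.2,0,0,0,0],
    [-2.4,27.3,0,0,0,0],
    [0,0,0,0,0,0],
    [0,0,10,0,0,0],
    [0,0,8,0,0,0]
  ]
}}

```text
time: 37.42
tool_pos: [483.0, -346.6, 70.5]
tcp_rot: [-179.9, -0.1, 87.1]
ft_force: [1.6, 1.2, 2.4]
finger_gap: -0.2
grip_force: 0.9
```

Emit:
{"op": "apply_moves", "data": {
  "rows": [
    [0,0,3,0,0,0],
    [0,0,2,0,0,0],
    [0,0,1.2,0,0,0],
    [0,0,0.6,0,0,0],
    [0,0,0,0,0,0]
  ]
}}

```text
time: 38.05
tool_pos: [483.9, -347.1, 66.0]
tcp_rot: [-180.0, 0.0, 87.1]
ft_force: [-4.6, 2.6, 7.6]
finger_gap: -0.2
grip_force: 4.4
```

Emit:
{"op": "apply_moves", "data": {
  "rows": [
    [0,0,0.3,0,0,0],
    [0,0,0,0,0,0],
    [0,0,-5,0,0,0],
    [0,0,-10,0,0,0],
    [0,0,-10,0,0,0]
  ]
}}

```text
time: 38.67
tool_pos: [484.3, -347.0, 90.5]
tcp_rot: [180.0, 0.0, 87.1]
ft_force: [0.4, -0.6, 0.1]
finger_gap: -0.0
grip_force: 0.0
```

Run:
```python
from h import *
go(538.7,-352.2,70,87)
T=sense(); p,d=snap('scene'); X,C=cloud('scene',p,d)
for y in (64,-36,-136):
    m=(abs(X[:,0]-626)<30)&(abs(X[:,1]-y)<35)&(X[:,2]>172)&(X[:,2]<200); print(y,m.sum(),np.median(X[m],0).round(1),X[m][:,2].max().round(1))
```

```text
at [ 484.3 -347.    90.5] [180.    0.   87.1] t 38.7 shift now [-2.4 54.6 20.5] after turn [-2.3 54.6 20.5] turn rz 0.002
64 81 [631.9  62.7 181.7] 185.4
-36 94 [626.9 -37.1 181.4] 184.6
-136 97 [ 620.7 -135.   181.6] 185.5
```

Emit:
{"op": "apply_moves", "data": {
  "rows": [
    [-1.2,27.2,0,0,0,0],
    [-1.2,27.3,0,0,0,0],
    [0,0,0,0,0,0],
    [0,0,10,0,0,0],
    [0,0,8,0,0,0]
  ]
}}

```text
time: 39.35
tool_pos: [537.4, -351.9, 70.6]
tcp_rot: [-179.9, -0.0, 87.1]
ft_force: [0.9, 0.6, 1.6]
finger_gap: -0.1
grip_force: 0.9
```

Emit:
{"op": "apply_moves", "data": {
  "rows": [
    [0,0,3,0,0,0],
    [0,0,2,0,0,0],
    [0,0,1.2,0,0,0],
    [0,0,0.6,0,0,0],
    [0,0,0,0,0,0]
  ]
}}

```text
time: 39.98
tool_pos: [538.2, -352.2, 66.0]
tcp_rot: [-180.0, 0.0, 87.1]
ft_force: [-5.4, 2.3, 8.9]
finger_gap: 0.0
grip_force: 4.5
```

Emit:
{"op": "apply_moves", "data": {
  "rows": [
    [0,0,0.3,0,0,0],
    [0,0,0,0,0,0],
    [0,0,-5,0,0,0],
    [0,0,-20,0,0,0],
    [0,0,-50,0,0,0]
  ]
}}

```text
time: 40.6
tool_pos: [536.8, -350.8, 138.1]
tcp_rot: [-179.7, -0.2, 87.1]
ft_force: [0.7, -0.4, 0.7]
finger_gap: 0.1
grip_force: 0.0
```

Emit:
{"op": "apply_moves", "data": {
  "rows": [
    [0,0,-50,0,0,0],
    [0,0,-30,0,0,0],
    [0,0,0,0,0,0],
    [0,0,0,0,0,0],
    [0,0,0,0,0,0]
  ]
}}

```text
time: 41.22
tool_pos: [537.6, -351.5, 217.7]
tcp_rot: [-179.9, -0.1, 87.1]
ft_force: [-0.2, 0.2, -0.5]
finger_gap: 0.0
grip_force: 0.0
```

Run:
```python
from h import *
for k in range(2):
  p,d=snap('scene','end%d.png'%k); X,C=cloud('scene',p,d)
  for y in (64,-36,-136):
    m=(abs(X[:,0]-626)<30)&(abs(X[:,1]-y)<35)&(X[:,2]>172)&(X[:,2]<200); print(y,m.sum(),np.median(X[m],0).round(1),X[m][:,2].max().round(1))
```

```text
64 82 [631.9  63.1 181.3] 185.4
-36 95 [626.9 -37.6 181.4] 184.5
-136 102 [ 620.4 -135.   181.5] 185.9
64 86 [631.9  62.9 181.6] 184.6
-36 91 [626.7 -35.9 181.3] 185.9
-136 100 [ 620.8 -134.4  181.6] 185.3
```

View pics/end1.png

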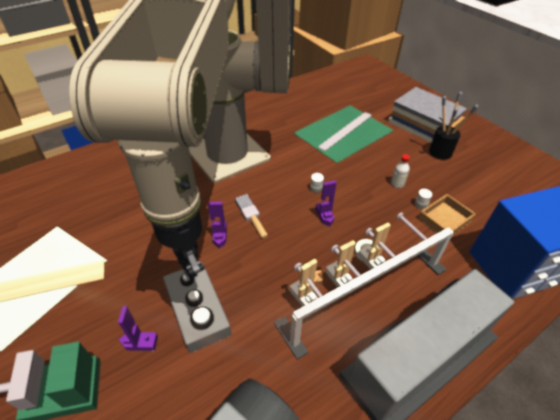

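All three boats hang upright at (306,283), (343,262) and (378,245). The keys are up, the gripper is clear and the bystanders haven't moved.

```bash
python3 -c "
from h import *
print(job.hand_in())"
```

```text
the job is handed in; nothing more can be done
None
```

All three white boats hang on their own pins, the small, medium and large keys were pressed and released in that order, and the job was handed in at about 41 s (the hand-in returned no verdict).

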